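# Check the lit lamp of a two-lamp box with a hand radiometer

## Robot

A 6-joint arm with a two-finger parallel gripper is mounted at the origin on a cart in front of the work surface, level with it; the furniture and walls round the work are solid. World frame = base frame: x ahead of the robot, y to its left, z up, the work surface at z = 0. Lengths are in m, angles in rad, forces in N, time in s.
With the tool pointing down it reaches from about 0.225 to 0.875 m from the base axis. Payload 3.4 kg.
Tool frame: the origin (TCP) lies on the centre line of the jaws, within the pads' length; the fingertips stand 22 mm ahead of it and the grasp point (between the pads) lies 3 mm ahead of it; z points along the fingers, y is the line along which they close (so a half turn about z gives the same grasp; the last joint's range is limited). The gripper opens to 85 mm and grips with 20 to 120 N. Pads are 22 mm wide; open, the fingers measure 114 mm over their backs; the gripper's body (76 mm by 85 mm) begins 54 mm behind the grasp point. The pads swing forward as they close: fully open they stand 13 mm farther back than shut.
Start: joints at [-1.376, 0.276, 1.505, -0, 1.361, -0.121], TCP at [0.179, -0.547, 0.253] pointing down, gripper open.
Joint ranges: [-2.89, 2.89], [-0.75, 2.08], [0.22, 2.7], [-1.18, 4.32], [0.11, 2.71], [-2.7, 2.7]. Speed limits (rad/s): [2.57, 2.57, 3.14, 3.14, 3.14, 3.14].

## Interface

Orientations are given as a unit quaternion [w, x, y, z].
In Python, from rig import manip, optics gives the robot as it stands (manip), with the cameras (optics).
- The arm moves only by the tool steer_hand, called after ">>>" as name([rows], argument=value, ...), one row to a line, values as JSON. Schema: {"type":"object","properties":{"deltas":{"type":"array","items":{"type":"array","items":{"type":"number"},"minItems":4,"maxItems":4},"minItems":1,"maxItems":5},"aperture":{"type":"number"},"grip_force":{"type":"number"},"only":{"type":"string"},"quiet":{"type":"boolean"},"lines":{"type":"string"}},"required":["deltas"],"additionalProperties":false}. deltas is a list of rows, 1 to 5 of them, each of 4 numbers: dx, dy, dz in m, then a turn about the tool's z in rad; each row shifts and turns the commanded pose from where the row before left it, along the tool's axes as they then stand; what a row does not reach is not made up. A row lasts 1/12 s, in which the tool goes at most 0.0417 m and 0.125 rad, less where a joint would pass 70% of its speed; a pose out of reach is approached as far as the arm can. aperture is the finger opening in m, set as the call begins (left out keeps the last). The fingers move at their own pace and stop on an object; grip_force is the grip in N (left out, the last holds). Time passes only in rows, so rows that do not move let the fingers close. The tool returns the time, the measured TCP pose, the force, the opening and the grip force at its end. only (a regular expression) keeps the lines of the reply that match it, lines (a string "A,B") keeps lines A to B, and quiet returns only ok. Input that does not fit is refused with a message, and nothing moves.
- manip.get_state(): the state, without advancing time (a new reading comes with each control period).
- optics.get_image(name): name is "scene" or "side" or "wrist"; returns a dict with "img" (400x640x3 uint8, red, green, blue), "camera_matrix" (3x3 intrinsics, pixels), "T" (4x4, takes a point from camera to world coordinates); the wrist camera has in their place "hand_eye" (4x4, takes a point from camera to tool coordinates, whose origin is the TCP and whose axes are the flange's). Camera axes: x right, y down, z forward; pixel columns grow to the right and rows downward; lengths in m; the calibration is good to about 2 mm. A picture is of the moment at which its call begins: read the wrist's pose just before it. There is no depth.
- manip.sign_off(): hands the job in; it is judged then, once.
The state is a dict: "clock": time; "qpos": joint angles; "qd": joint speeds; "effort": joint torques, N m; "position": TCP position; "ee_rot": TCP orientation; "contact_force": force on the tool from outside, world axes, zero at the start; "moment": the same for the moment, N m; "width": finger opening in m; "gripper_force": force on a finger pad.
Only numpy, scipy, OpenCV 4.12 (cv2) and the standard library are available. Lean on these libraries where they do the work, as an engineer would, in place of code of your own. Each camera call takes 0.05 s, during which the arm holds its last target. There are 200 camera calls.

## Task

Check the lamp that is switched on in the lamp box: the toggle on top of the box leans to the side of that lamp. Pick up the hand radiometer, gently pass its blade through the slot window in front of that lamp, pushing the flap inside open, and finish while holding it there, level and loose in the slot, with its round sensor straight under the lamp tube. Leave the toggle alone and the other flap shut, do not touch the lamps, and leave the things standing round the work where they are.

Things in the scene. Friction and masses are not known exactly. Their poses are not given: they have to be found in the camera images.
- lamp_box: fixed sheet-metal box, 150 deep x 260 wide x 116 mm high, clear panes in its top. Origin: centre of its underside, on the worktop; x points from the front face (at x = -75) into the box, y to the left seen from the front, z up. The front panel (3 mm thick) has two horizontal slot windows at y = +66 (left) and y = -66 mm (right), centres at z = 70 mm; see the window points
- window_left (a point): centre of the left slot in the plane of the front face, 70 mm above the worktop; axes as the box (x goes straight into the slot). The slot is 32 mm wide and 8 mm high, 2 mm more each way than the radiometer's blade; its black lead-in bezel stands 6 mm out of the front face and flares by 4 mm on every side
- window_right (a point): the same for the right slot (same size and bezel)
- spot_left (a point): point straight under the middle of the left lamp tube, 68 mm behind the front face, at the height of the slot's centre (70 mm); the sensor point is to be held here. Axes as the box
- spot_right (a point): the same for the right lamp
- lamp_left: left lamp: glass tube 16 mm thick, lying across the bay (along the box's y), axis 97 mm above the worktop and 68 mm behind the front face; underside of the tube at 89 mm, of its black end holders (over 50 mm to each side) at 83 mm. Origin: middle of the tube. Seen through the top pane
- lamp_right: the same, right lamp
- selector (a joint): toggle on top of the box, in the middle near the front edge: steel lever with a black end, 52 mm long, pivot 121 mm above the worktop. It topples to one side or the other: +0.6 rad = leans left (left lamp on), -0.6 rad = leans right (right lamp on); it may still be falling over in the first half second
- flap_left (a joint): thin metal light-trap flap 42 x 19 mm behind the left slot, hinged at its upper edge, 80 mm above the worktop; 0 = hanging shut, grows as it swings inward and up, about 1.2 rad when it lies on the blade. A weak spring (about 0.5 N at its edge) shuts it
- flap_right (a joint): the same behind the right slot (same size, hinge height, spring and joint values)
- radiometer: loose hand radiometer, about 0.16 kg, lying right way up. Grey grip 76 long x 26 wide x 30 mm high, display on top; a flat blade 110 long, 30 wide, 6 mm thick sticks out of its front, mid-plane 16 mm above the underside. Origin: underside, middle of the grip; x towards the tip (at x = +148), z up. Balances 13 mm ahead of the origin; take it across its 26 mm width
- sensor (a point): middle of the round white sensor near the blade's tip, 133 mm ahead of the radiometer's origin and 16 mm above its underside (mid-thickness of the blade); axes as the radiometer
- petri: bystander: lidded clear dish 96 mm wide, 15 mm high; origin at the centre of its underside
- small_beaker: bystander: glass beaker 65 mm wide, 78 mm high; origin at the centre of its underside
- tape_roll: bystander: roll of labelling tape lying flat, 52 mm wide, 18 mm high; origin at the centre of its underside

How it is judged:
On the way, in this order (a step that is already met when the one before it is completed fails the run):
1. the radiometer is picked up in the gripper (height (world z) of radiometer above 0.02 m and contact force between the fingers and radiometer above 2 N), for 0.2 s.
2. the blade has entered the slot in front of the lamp that is on (((value of joint selector above 0.4 rad and x of sensor in the frame of window_left above 0 m and y of sensor in the frame of window_left between -0.005 and 0.005 m and z of sensor in the frame of window_left between -0.005 and 0.005 m) or (value of joint selector below -0.4 rad and x of sensor in the frame of window_right above 0 m and y of sensor in the frame of window_right between -0.005 and 0.005 m and z of sensor in the frame of window_right between -0.005 and 0.005 m))).
At the end, for the whole second after the job is handed in: The toggle still leans to the lit lamp; the sensor is within 10 mm of straight under it, at slot height (5 mm); that flap is open (over 0.8 rad), the other shut; the radiometer is level (0.08 rad), still, in the fingers' grip (over 3 N), and presses on the box and flap with under 8 N (((value of joint selector above 0.4 rad and horizontal distance between sensor and spot_left below 0.01 m and z of sensor in the frame of spot_left between -0.005 and 0.005 m and value of joint flap_left above 0.8 rad and value of joint flap_right below 0.15 rad) or (value of joint selector below -0.4 rad and horizontal distance between sensor and spot_right below 0.01 m and z of sensor in the frame of spot_right between -0.005 and 0.005 m and value of joint flap_right above 0.8 rad and value of joint flap_left below 0.15 rad)) and angle between radiometer's own z axis and vertical below 0.08 rad and height (world z) of radiometer above 0.045 m and linear speed of radiometer below 0.02 m/s and contact force between the fingers and radiometer above 3 N and contact force between radiometer and lamp_box below 8 N); the arm keeps its last pose, push and grip.
It fails at once if a lamp was touched (contact force between anything else and lamp_left above 0.5 N or contact force between anything else and lamp_right above 0.5 N).
It fails at once if the toggle was touched (contact force between anything else and selector above 0.3 N).
It fails at once if the flap of the wrong window was pushed open ((value of joint selector above 0.4 rad and value of joint flap_right above 0.3 rad) or (value of joint selector below -0.4 rad and value of joint flap_left above 0.3 rad)).
It fails at once if the blade was forced against the box with over 30 N (contact force between radiometer and lamp_box above 30 N).
It fails at once if a bystander was moved by more than 30 mm (distance of any of tape_roll, petri, small_beaker from where it was at the start of the episode above 0.03 m).
It also fails if it takes over 48 s, if anything falls off the work surface, if the arm or the gripper's body presses on something with over 40 N, if the wrist force passes 120 N, or if a joint passes its speed limit or range.

## Working session

There is one attempt and no reset: what is moved stays moved. The work goes in short steps, Python scripts to look and compute and a tool call to move; the robot and the scene stay as the last step left them, time stands still between calls to the robot, and variables do not carry over. Pictures are saved under pics/ and viewed, at most 11 in all, crops included, and the job is handed in when it is done.

```bash
ls; mkdir -p pics; python3 - <<'E'
from rig import manip, optics
import cv2,numpy as np
s=manip.get_state();print({k:np.round(v,4).tolist() for k,v in s.items()})
for n in("scene","side","wrist"):
    d=optics.get_image(n);cv2.imwrite(f"pics/{n}0.png",d["img"][:,:,::-1])
    print(n,np.round(d["camera_matrix"],1).tolist(),np.round(d.get("T",d.get("hand_eye")),4).tolist())
E
```

```text
pics
rig.py
{'clock': 0.0, 'qpos': [-1.376, 0.2766, 1.5061, 0.0, 1.3607, -0.121], 'qd': [0.0005, 0.0011, 0.0002, 0.0002, -0.0019, -0.0006], 'effort': [-0.0001, -41.6774, -24.5808, -0.0005, 0.0111, -0.0], 'position': [0.1785, -0.5461, 0.2524], 'ee_rot': [-0.0009, 0.9876, 0.1572, -0.0], 'contact_force': [0.8011, -0.0967, 0.5665], 'moment': [-0.0066, 0.0353, -0.0257], 'gripper_force': 0.0, 'width': 0.0855}
scene [[413.9, 0.0, 314.3], [0.0, 413.9, 198.6], [0.0, 0.0, 1.0]] [[-0.508, -0.5572, 0.6569, -0.2181], [-0.8612, 0.3458, -0.3726, 0.6104], [-0.0195, -0.7549, -0.6555, 0.9397], [0.0, 0.0, 0.0, 1.0]]
side [[412.8, 0.0, 315.3], [0.0, 412.8, 200.4], [0.0, 0.0, 1.0]] [[-0.9038, -0.2052, 0.3756, 0.1176], [-0.428, 0.4358, -0.7918, 1.1004], [-0.0012, -0.8764, -0.4817, 0.6902], [0.0, 0.0, 0.0, 1.0]]
wrist [[309.2, 0.0, 320.6], [0.0, 309.2, 198.3], [0.0, 0.0, 1.0]] [[0.0002, -0.9545, -0.2981, 0.0768], [1.0, 0.0002, 0.0, -0.0003], [0.0, -0.2981, 0.9545, -0.1218], [0.0, 0.0, 0.0, 1.0]]
```

View pics/scene0.png

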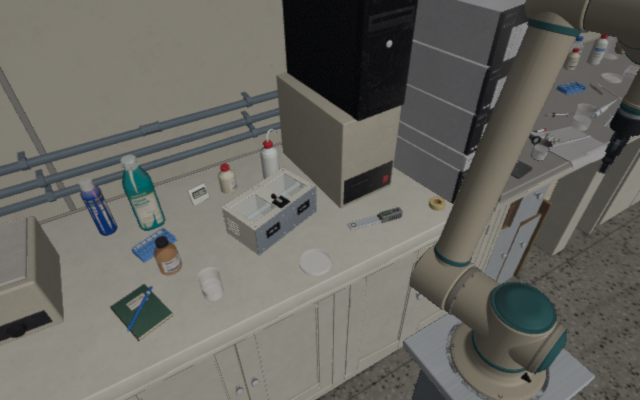

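View pics/side0.png

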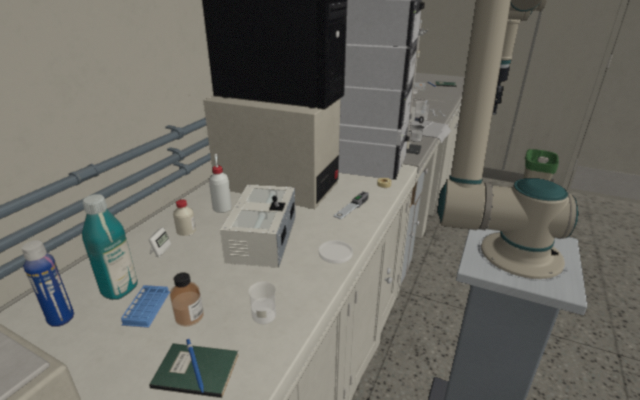

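The scene view shows the box at about (270,210), with the radiometer grip at (393,214) and tip at (350,226). The petri dish is at (315,262), the beaker at (210,285) and the tape at (437,203). I'll zoom in for the details.

```bash
python3 - <<'E'
import cv2
a=cv2.imread("pics/scene0.png")[160:260,215:415];cv2.imwrite("pics/zs.png",cv2.resize(a,(800,400),interpolation=cv2.INTER_CUBIC))
b=cv2.imread("pics/side0.png")[170:270,215:395];cv2.imwrite("pics/zd.png",cv2.resize(b,(720,400),interpolation=cv2.INTER_CUBIC))
E
```

```text
(no output)
```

View pics/zs.png

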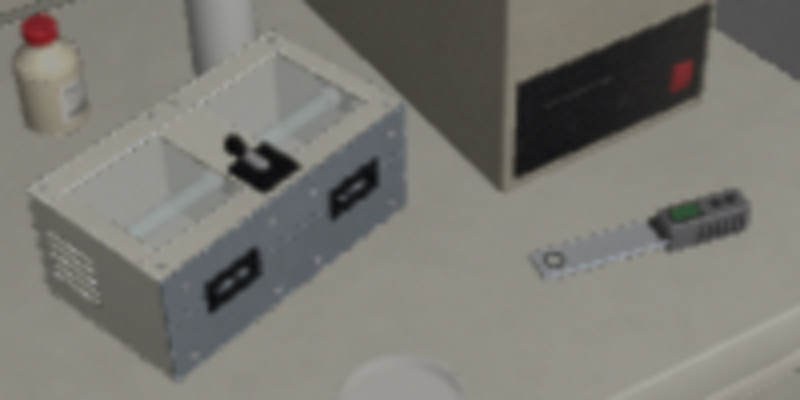

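View pics/zd.png

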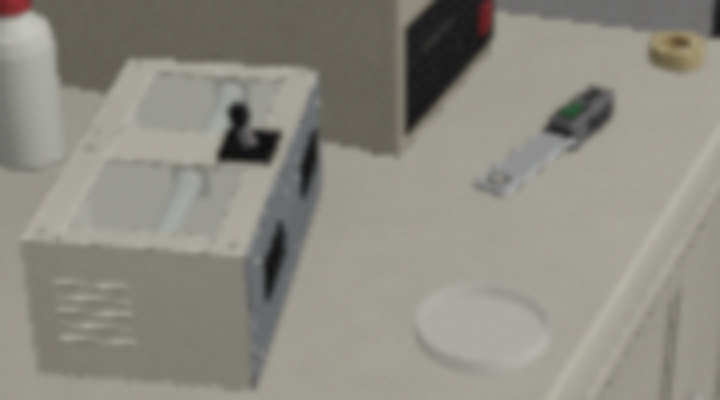

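Toggle: from the pivot at about (258,160) in the scene zoom its end goes to (235,147), and in the side zoom (250,140) goes to (238,112). That fits leaning left, so the left lamp is on. I'll confirm this later. The front face's top corners are at zoom (165,275) and (403,103).

```bash
cat > h.py <<'E'
from rig import manip, optics
import cv2,numpy as np
from scipy.spatial.transform import Rotation as R
def tool(s=None):
    s=s or manip.get_state();q=s["ee_rot"];T=np.eye(4)
    T[:3,:3]=R.from_quat([q[1],q[2],q[3],q[0]]).as_matrix();T[:3,3]=s["position"];return T
def cam(n):
    s=manip.get_state();d=optics.get_image(n)
    return d["img"],d["camera_matrix"],(d["T"] if n!="wrist" else tool(s)@d["hand_eye"])
def ray(K,T,u,v):
    d=T[:3,:3]@np.linalg.solve(K,[u,v,1.]);return T[:3,3],d/np.linalg.norm(d)
def plane(K,T,u,v,z):
    o,d=ray(K,T,u,v);return o+d*(z-o[2])/d[2]
def proj(K,T,p):
    c=np.linalg.inv(T)@np.append(p,1);x=K@c[:3];return x[:2]/x[2]
def tri(obs):
    A=0;b=0
    for K,T,u,v in obs:
        o,d=ray(K,T,u,v);P=np.eye(3)-np.outer(d,d);A=A+P;b=b+P@o
    return np.linalg.solve(A,b)
E
python3 - <<'E'
from h import *
I,K,T=cam("scene");J,K2,T2=cam("side")
f=lambda u,v,z:plane(K,T,215+u/4,160+v/4,z);g=lambda u,v,z:plane(K2,T2,215+u/4,170+v/4,z)
np.set_printoptions(precision=4,suppress=True)
L,Rr,B=f(165,275,.116),f(403,103,.116),f(177,380,0)
print("scene FL,FR,FLbot",L,Rr,B,np.linalg.norm(L-Rr))
print("side",g(247,243,.116),g(318,72,.116),g(252,385,0))
print("toggle end tri",tri([(K,T,215+235/4,160+147/4),(K2,T2,215+238/4,170+112/4)]))
print("sensor",f(553,260,.019),g(497,179,.019)," gripfar top",f(740,195,.03),g(605,92,.03),"blade root",f(663,235,.019))
print("petri",f(402,385,.0075),g(483,322,.0075),"tape",plane(K,T,437,203,.01))
print("beaker",plane(K,T,210,285,.04))
E
```

```text
scene FL,FR,FLbot [0.5819 0.3466 0.116 ] [0.6579 0.107  0.116 ] [0.5881 0.3481 0.    ] 0.25138627164840155
side [0.5856 0.3434 0.116 ] [0.6566 0.1124 0.116 ] [0.5893 0.341  0.    ]
toggle end tri [0.6369 0.2612 0.1574]
sensor [0.5302 0.0472 0.019 ] [0.5318 0.0501 0.019 ]  gripfar top [ 0.5036 -0.1173  0.03  ] [ 0.4969 -0.107   0.03  ] blade root [ 0.5076 -0.0436  0.019 ]
petri [0.4898 0.2098 0.0075] [0.4728 0.218  0.0075] tape [ 0.4768 -0.2566  0.01  ]
beaker [0.526  0.5175 0.04  ]
```

The left lean is confirmed: the toggle end is 26 mm to the left, at z of about 0.157. The box yaw is about 17.5°, and the radiometer lies near (0.505,-0.08) with yaw of about 78°. I'm moving over it with an inward detour.

>>> steer_hand([
  [0.0246,-0.0295,0,0],
  [0.0246,-0.0295,0,0],
  [0.0246,-0.0295,0,0],
  [0.0246,-0.0295,0,0],
  [0.0246,-0.0295,0,0],
])

```text
clock: 0.67
position: [0.2499, -0.3665, 0.2531]
ee_rot: [-0.0, 0.988, 0.157, 0.0]
contact_force: [1.5, 0.0, -0.6]
width: 0.0853
gripper_force: 0.0
```

>>> steer_hand([
  [0.0246,-0.0295,0,0],
  [0.0246,-0.0295,0,0],
  [0.0297,-0.0259,0,0],
  [0.0297,-0.0259,0,0],
  [0.0297,-0.0259,0,0],
])

```text
clock: 1.08
position: [0.339, -0.1935, 0.2536]
ee_rot: [0.0, 0.988, 0.157, 0.0]
contact_force: [0.8, -0.5, 0.5]
width: 0.0853
gripper_force: 0.0
```

>>> steer_hand([
  [0.0297,-0.0259,0,0],
  [0.0297,-0.0259,0,0],
  [0.0297,-0.0259,0,0],
  [0.0297,-0.0259,0,0],
  [0,0,0,0],
])

```text
clock: 1.5
position: [0.4222, -0.054, 0.2535]
ee_rot: [-0.002, 0.987, 0.161, 0.002]
contact_force: [-0.3, -1.0, 0.8]
width: 0.0859
gripper_force: 0.0
```

```bash
python3 - <<'E'
from h import *
I,K,T=cam("wrist");cv2.imwrite("pics/w1.png",I[:,:,::-1]);print(tool()[:3,3],proj(K,T,[.505,-.08,.02]),proj(K,T,[.53,.05,.019]))
I,K,T=cam("scene");print(plane(K,T,452,195,0),plane(K,T,215+505/4,160+188/4,0))
E
```

```text
[ 0.42066165 -0.05684755  0.25327908] [367.61123096 108.90980761] [260.05610108  44.20636374]
[ 0.48818576 -0.33877264  0.        ] [0.63807981 0.02088951 0.        ]
```

View pics/w1.png

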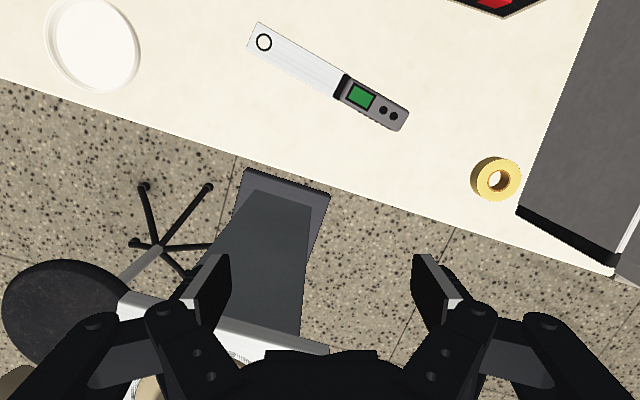

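The wrist view shows the sensor ring at (264,42), the grip from its front at (343,87) to its back end at about (403,121), and tip corners at (259,22) and (247,48).

```bash
python3 - <<'E'
from h import *
I,K,T=cam("wrist");np.set_printoptions(precision=4,suppress=True)
g=cv2.cvtColor(I,cv2.COLOR_RGB2GRAY);m=np.zeros_like(g);m[70:140,325:420]=(g[70:140,325:420]<170)
n,l,st,c=cv2.connectedComponentsWithStats(m);i=1+st[1:,4].argmax();pts=np.argwhere(l==i)[:,::-1].astype(np.float32)
r=cv2.minAreaRect(pts);bx=cv2.boxPoints(r);print(bx)
P=np.array([plane(K,T,u,v,.03) for u,v in bx]);print(P,np.linalg.norm(P-np.roll(P,1,0),axis=1))
r=slice(20,65),slice(240,290)
m2=np.zeros_like(g);m2[r]=g[r]<90;ys,xs=np.nonzero(m2);print(len(xs),xs.mean(),ys.mean())
s=plane(K,T,(xs.min()+xs.max())/2,(ys.min()+ys.max())/2,.019);print("sensor",s)
c=P.mean(0);d=(s-c)[:2];print("c",c,"dist",np.linalg.norm(d),"yaw",np.arctan2(d[1],d[0]));
u=d/np.linalg.norm(d);print("origin from sensor",s[:2]-.133*u)
t=tool();print(t[:3,3],np.arctan2(t[1,0],t[0,0]))
E
```

```text
[[326.1533  90.9479]
 [340.2239  67.1734]
 [406.6656 106.496 ]
 [392.595  130.2705]]
[[ 0.5045 -0.0363  0.03  ]
 [ 0.531  -0.0427  0.03  ]
 [ 0.5167 -0.1231  0.03  ]
 [ 0.4889 -0.1183  0.03  ]] [0.0834 0.0273 0.0817 0.0283]
84 258.5 36.345238095238095
sensor [0.5333 0.0472 0.019 ]
c [ 0.5103 -0.0801  0.03  ] dist 0.12937309772468597 yaw 1.3918993330333411
origin from sensor [ 0.5096 -0.0837]
[ 0.4192 -0.0597  0.2531] 0.3178156312149299
```

>>> steer_hand([
  [0.027,0.0156,0,0],
  [0.027,0.0156,0,0],
  [0.0268,0.0155,0,0],
  [0,0,0.015,-0.1193],
  [0,0,0.015,-0.1193],
])

```text
clock: 2.07
position: [0.5123, -0.0822, 0.2233]
ee_rot: [0.001, 0.962, 0.275, 0.001]
contact_force: [-0.7, 0.3, -1.2]
width: 0.0857
gripper_force: 0.0
```

>>> steer_hand([
  [0,0,0.015,-0.1193],
  [0,0,0.015,-0.1193],
  [0,0,0.015,-0.1193],
  [0,0,0.015,-0.1193],
  [0,0,0.015,-0.1193],
])

```text
clock: 2.48
position: [0.5098, -0.0816, 0.1476]
ee_rot: [0.0, 0.838, 0.545, -0.0]
contact_force: [0.0, -0.2, -0.5]
width: 0.0858
gripper_force: 0.0
```

>>> steer_hand([
  [0,0,0.015,-0.1193],
  [0,0,0.015,-0.1196],
  [0,0,0,0],
  [0,0,0,0],
], aperture=0.06)

```text
clock: 2.82
position: [0.5097, -0.0809, 0.1179]
ee_rot: [-0.001, 0.77, 0.638, -0.001]
contact_force: [0.8, -0.4, 0.3]
width: 0.0601
gripper_force: 0.0
```

```bash
python3 - <<'E'
from h import *
I,K,T=cam("wrist");cv2.imwrite("pics/w2.png",I[:,:,::-1]);np.set_printoptions(precision=4,suppress=True)
t=tool();print(t[:3,3],np.arctan2(t[1,0],t[0,0]))
for p in [[.5096,-.0837,.03],[.5333,.0472,.019]]: print(proj(K,T,p))
E
```

```text
[ 0.5105 -0.0807  0.1187] 1.3847001212974301
[320.9658 216.8625]
[319.4944  12.7455]
```

View pics/w2.png

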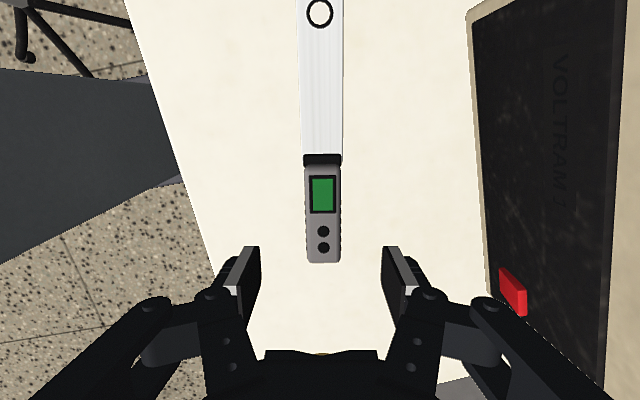

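The sensor ring is at (320,13), matching the prediction. The grip runs from (322,155) to (323,262), centred between the fingers.

```bash
python3 - <<'E'
from h import *
I,K,T=cam("wrist");np.set_printoptions(precision=4,suppress=True)
t=tool();print(t[:3,3],np.arctan2(t[1,0],t[0,0]))
i=np.linalg.inv(t)
for u,v,z in [(320,12.7,.019),(323,262,.03),(322,155,.03),(322,165,.03),(323,155,.022)]:
    print((i@np.append(plane(K,T,u,v,z),1))[:2])
E
```

```text
[ 0.511  -0.0805  0.1191] 1.3856834780761056
[ 0.1302 -0.0005]
[-0.0401  0.0016]
[0.0417 0.0008]
[0.0348 0.0008]
[0.0404 0.0015]
```

>>> steer_hand([
  [0.002,0.001,0.023,0.01],
  [0,0,0.023,0],
  [0,0,0.023,0],
  [0,0,0.0235,0],
  [0,0,0,0],
])

```text
clock: 3.33
position: [0.51, -0.0773, 0.0234]
ee_rot: [-0.002, 0.772, 0.636, -0.002]
contact_force: [-0.8, -0.2, 0.1]
width: 0.0602
gripper_force: 0.0
```

>>> steer_hand([
  [0,0,0,0],
  [0,0,0,0],
  [0,0,0,0],
  [0,0,0,0],
  [0,0,0,0],
], aperture=0.015, grip_force=40)

```text
clock: 3.75
position: [0.5135, -0.0779, 0.0277]
ee_rot: [0.002, 0.771, 0.636, 0.001]
contact_force: [-0.8, 0.1, 6.9]
width: 0.0251
gripper_force: 41.3
```

>>> steer_hand([
  [0,0,0,0],
  [0,0,0,0],
], aperture=0.015, grip_force=40)

```text
clock: 3.92
position: [0.5135, -0.0779, 0.0277]
ee_rot: [0.002, 0.771, 0.636, 0.001]
contact_force: [-0.7, 0.4, 6.9]
width: 0.0254
gripper_force: 41.3
```

>>> steer_hand([
  [0,0,-0.015,0],
  [0,0,-0.025,0],
  [0,0,-0.03,0],
  [0,0,0,0],
])

```text
clock: 4.25
position: [0.5158, -0.0784, 0.1012]
ee_rot: [0.005, 0.771, 0.636, 0.003]
contact_force: [1.4, -0.2, -1.4]
width: 0.0248
gripper_force: 40.2
```

>>> steer_hand([
  [0.0358,-0.0195,0,0],
  [0.0358,-0.0195,0,0],
  [0.0358,-0.0195,0,0],
  [0.0358,-0.0195,0,0],
  [0.0358,-0.0195,0,0],
])

```text
clock: 4.67
position: [0.4494, 0.1182, 0.0958]
ee_rot: [0.0, 0.772, 0.636, 0.0]
contact_force: [0.7, 0.8, -1.9]
width: 0.0253
gripper_force: 40.2
```

>>> steer_hand([
  [0.0358,-0.0195,0,0],
  [0.0358,-0.0195,0,0],
  [0.0358,-0.0195,0,0],
  [0,0,0,0.12],
  [0,0,0,0.12],
])

```text
clock: 5.08
position: [0.4119, 0.2359, 0.0957]
ee_rot: [-0.0, 0.842, 0.539, 0.0]
contact_force: [0.6, -0.6, -1.4]
width: 0.025
gripper_force: 40.2
```

>>> steer_hand([
  [0,0,0,0.12],
  [0,0,0,0.12],
  [0,0,0,0.12],
  [0,0,0,0.12],
  [0,0,0,0.12],
])

```text
clock: 5.5
position: [0.413, 0.2334, 0.0957]
ee_rot: [0.0, 0.965, 0.264, 0.0]
contact_force: [-0.2, -0.3, -1.6]
width: 0.0254
gripper_force: 40.2
```

>>> steer_hand([
  [0,0,0,0.12],
  [0,0,0,0.12],
  [0,0,0,0],
  [0,0,0,0],
  [0,0,0,0],
])

```text
clock: 5.92
position: [0.4132, 0.2333, 0.0957]
ee_rot: [0.0, 0.989, 0.151, 0.0]
contact_force: [0.6, -0.4, -1.9]
width: 0.0251
gripper_force: 40.2
```

```bash
python3 - <<'E'
from h import *
for n in("scene","side"):
    I,K,T=cam(n);cv2.imwrite(f"pics/{n}1.png",I[:,:,::-1])
t=tool();print(t[:3,3],np.arctan2(t[1,0],t[0,0]))
a=cv2.imread("pics/scene1.png")[170:290,210:370];b=cv2.imread("pics/side1.png")[170:290,220:380]
cv2.imwrite("pics/z1.png",np.hstack([cv2.resize(x,(400,300),interpolation=cv2.INTER_CUBIC) for x in(a,b)]))
E
```

```text
[0.4132329  0.23333467 0.09574661] 0.3013409019402009
```

View pics/z1.png

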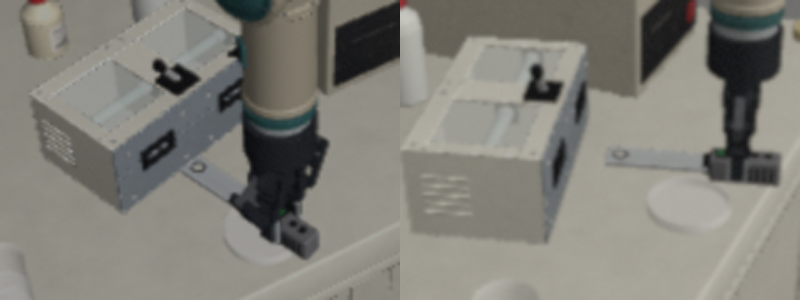

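The left half (scene) shows the left bezel at (158,148) and the ring at (198,167). The right half (side) shows the bezel at (558,165) and the ring at (620,154). Next I'll refine these with blob centroids.

```bash
cat > m.py <<'E'
from h import *
np.set_printoptions(precision=4,suppress=True)
def blob(I,u,v,r,th):
    g=cv2.cvtColor(I,cv2.COLOR_RGB2GRAY).astype(float);u,v=int(round(u)),int(round(v))
    w=g[v-r:v+r+1,u-r:u+r+1];m=(w<th).astype(np.uint8)
    n,l,st,c=cv2.connectedComponentsWithStats(m,connectivity=8)
    i=1+st[1:,4].argmax();k=cv2.dilate((l==i).astype(np.uint8),np.ones((3,3)))
    W=k*np.clip(np.median(w)-w,0,None);ys,xs=np.mgrid[v-r:v+r+1,u-r:u+r+1]
    return (W*xs).sum()/W.sum(),(W*ys).sum()/W.sum(),st[i,4]
E
python3 - <<'E'
from m import *
A=cam("scene");B=cam("side")
out={}
for nm,a,b,r,th in [("winL",(273.2,229.2),(283,236),10,60),("sens",(289.2,236.8),(308,231.6),4,120)]:
    p=blob(A[0],*a,r,th);q=blob(B[0],*b,r,th)
    X=tri([(A[1],A[2],p[0],p[1]),(B[1],B[2],q[0],q[1])]);out[nm]=X
    print(nm,p,q,X,"resid",proj(A[1],A[2],X)-p[:2],proj(B[1],B[2],X)-q[:2])
g=cv2.cvtColor(A[0],cv2.COLOR_RGB2GRAY);print(g[232:242,284:295]);g=cv2.cvtColor(B[0],cv2.COLOR_RGB2GRAY);print(g[226:238,302:315]);print(g[224:249,274:294])
E
```

```text
winL (np.float64(272.773730534868), np.float64(229.6139471902505), np.int32(97)) (np.float64(283.0742366412214), np.float64(234.75610687022902), np.int32(49)) [0.5985 0.2912 0.0689] resid [0.0031 0.0115] [-0.0076 -0.0106]
sens (np.float64(288.6040404040404), np.float64(236.28484848484848), np.int32(27)) (np.float64(309.21176470588233), np.float64(231.85294117647058), np.int32(4)) [0.5298 0.2726 0.0884] resid [0.1803 0.7182] [-0.457  -0.6419]
[[122 112 100 103 117 129 131 138 139 139 140]
 [110 105 108 116 125 127 129 133 133 139 141]
 [ 97 108 133 120 108 105 115 127 134 135 140]
 [105 122 121  98 110 130 108 102 125 131 134]
 [123 122 110 114 131 135 121  90 105 128 132]
 [127 119  94 103 129 131 119  86 111 129 131]
 [129 126 115  91  92  91  87  98 124 130 130]
 [111 120 125 123 122 121 120 123 129 129 130]
 [128 110 116 129 128 128 127 128 128 128 129]
 [139 133 119 112 121 128 129 128 128 128 127]]
[[158 159 158 158 158 157 158 158 159 159 160 160 160]
 [158 158 158 157 156 155 157 159 160 160 160 160 161]
 [156 153 154 154 151 148 153 158 159 159 159 160 160]
 [153 146 146 144 
[... 1903 characters left out ...]
 157 158
  158 158]
 [129 126 116 106 108 110  96  55  36  65  98 104 112 130 150 156 158 159
  159 158]
 [129 127 117 104 108 108  96  59  45  76 100 107 114 135 153 158 159 159
  159 158]
 [129 126 117 102 108 109  97  63  59  88 103 110 122 143 155 158 159 158
  159 158]
 [129 128 119 104 108 110  98  73  76  98 106 113 131 151 158 159 159 160
  159 159]
 [129 127 120 103 107 109 103  91  93 102 108 115 136 154 159 160 159 159
  159 159]
 [128 127 118 103 107 107 106 104 105 107 109 122 145 157 160 160 160 159
  158 158]
 [128 127 120 106 106 103 107 108 107 107 114 131 152 159 160 160 159 159
  159 158]
 [129 127 123 112 109 108 107 109 107 107 116 136 154 160 160 159 159 159
  159 158]]
```

```bash
python3 - <<'E'
from m import *
A=cam("scene");B=cam("side")
X=tri([(A[1],A[2],288.9,236.1),(B[1],B[2],307.6,231.4)]);print("sens",X,proj(A[1],A[2],X),proj(B[1],B[2],X))
s0=cv2.imread("pics/scene0.png")[:,:,::-1];d0=cv2.imread("pics/side0.png")[:,:,::-1];W=[]
for a,b in [((215+233/4,160+280/4),(283,235)),((215+354/4,160+188/4),(215+310/4,170+165/4))]:
    p=blob(s0,*a,9,60);q=blob(d0,*b,11,60);W.append(tri([(A[1],A[2],*p[:2]),(B[1],B[2],*q[:2])]));print(p,q,W[-1],proj(A[1],A[2],W[-1])-p[:2])
d=W[0]-W[1];yaw=np.arctan2(-d[0],d[1]);print("dist",np.linalg.norm(d),"yaw",yaw)
R2=np.array([[np.cos(yaw),np.sin(yaw)],[-np.sin(yaw),np.cos(yaw)]])
print("sensor in bezel frame",R2@(X-W[0])[:2],X[2]-W[0][2]);t=tool()
f=(t@[.130,0,0.0117,1]);print("FK sensor",f,"in frame",R2@(f[:3]-W[0])[:2])
E
```

```text
sens [0.5351 0.2695 0.085 ] [288.9435 236.2694] [307.4914 231.2489]
(np.float64(272.7719077568134), np.float64(229.61747030048917), np.int32(98)) (np.float64(283.0713659477468), np.float64(234.76135367350517), np.int32(49)) [0.5985 0.2912 0.0689] [0.003  0.0113]
(np.float64(302.97269736842105), np.float64(206.86611842105262), np.int32(84)) (np.float64(291.7275111460792), np.float64(210.32100708103854), np.int32(35)) [0.6389 0.1659 0.0694] [-0.0235 -0.0821]
dist 0.13163821348478158 yaw 0.31163413470269474
sensor in bezel frame [-0.067  -0.0012] 0.01612031802974863
FK sensor [0.5375 0.2718 0.0841 1.    ] in frame [-0.064   0.0002]
```

The window spacing comes out at 131.6 mm (132 given), with box yaw 0.312. The sensor is 16 mm high by vision and 14 by kinematics. I'll lower it 15 mm, trim the yaw and approach.

>>> steer_hand([
  [0,0,0.015,-0.01],
  [0.02,0,0,0],
  [0.02,0,0,0],
  [0,0,0,0],
  [0,0,0,0],
])

```text
clock: 6.63
position: [0.4524, 0.2458, 0.0807]
ee_rot: [0.0, 0.988, 0.154, 0.0]
contact_force: [-0.1, 0.0, -1.8]
width: 0.0251
gripper_force: 40.1
```

>>> steer_hand([
  [0,0,0,0],
  [0,0,0,0],
])

```text
clock: 6.8
position: [0.4502, 0.2452, 0.0805]
ee_rot: [0.0, 0.988, 0.154, -0.001]
contact_force: [0.0, 0.7, -1.6]
width: 0.0252
gripper_force: 40.1
```

```bash
python3 - <<'E'
from m import *
for n,(u,v) in dict(scene=(210,170),side=(220,170)).items():
    I,K,T=cam(n);cv2.imwrite(f"pics/{n}2.png",I[:,:,::-1])
t=tool();print(t[:3,3],np.arctan2(t[1,0],t[0,0]))
a=cv2.imread("pics/scene2.png")[210:260,255:315];b=cv2.imread("pics/side2.png")[210:260,270:330]
cv2.imwrite("pics/z2.png",np.hstack([cv2.resize(x,(396,330),interpolation=cv2.INTER_CUBIC) for x in(a,b)]))
E
```

```text
[0.4505 0.2453 0.0807] 0.30997478061068684
```

View pics/z2.png

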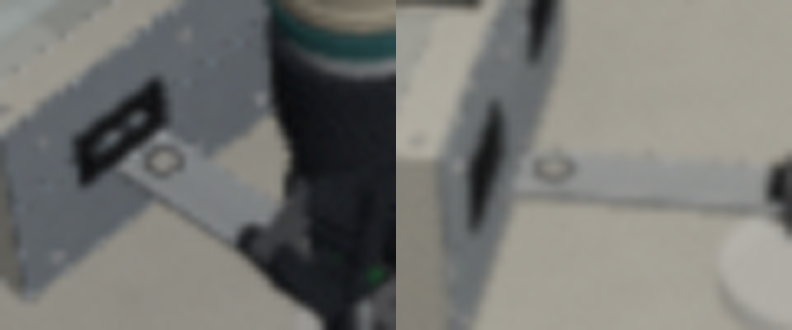

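In the scene crop the ring is at (165,161) and the bezel centre at (121,132). In the side crop the ring is at (554,168) and the bezel at about (486,166). The tip is just outside the bezel.

```bash
python3 - <<'E'
from m import *
A=cam("scene");B=cam("side");W=np.array([.5985,.2912,.0689]);yaw=.3116
R2=np.array([[np.cos(yaw),np.sin(yaw)],[-np.sin(yaw),np.cos(yaw)]])
X=tri([(A[1],A[2],279.58,233.97),(B[1],B[2],293.5,235.0)]);print(X,proj(A[1],A[2],X),proj(B[1],B[2],X),R2@(X-W)[:2],X[2]-W[2])
# blade edges near grip (scene crop): mid of blade at root
f=tool()@[.130,0,.0117,1];print("FK",f,R2@(f[:3]-W)[:2])
e=.00
for nm,K,T in (("scene",A[1],A[2]),("side",B[1],B[2])):
  for dx in(-.003,):
    for dy in(-.02,.02):
      for dz in(-.008,.008):
        p=W+np.append(R2.T@[dx,dy],dz);print(nm,dy,dz,proj(K,T,p))
E
```

```text
[0.5708 0.2826 0.0705] [279.5576 233.8851] [293.5553 235.0771] [-0.029   0.0003] 0.0015858036729491654
FK [0.5747 0.285  0.0691 1.    ] [-0.0246  0.0014]
scene -0.02 -0.008 [278.5045 228.3534]
scene -0.02 0.008 [278.0947 224.5437]
scene 0.02 -0.008 [268.8311 235.6894]
scene 0.02 0.008 [268.3298 231.8733]
side -0.02 -0.008 [285.6808 233.2578]
side -0.02 0.008 [285.4723 228.3753]
side 0.02 -0.008 [282.8056 241.4166]
side 0.02 0.008 [282.5703 236.4369]
```

The ring lies on the blade's top face, 3 mm above the mid-plane. So the blade is about 1.2 mm low, and lateral is within 0.5 mm. I'll raise it and go in slowly, watching the force.

>>> steer_hand([
  [0,0,-0.0012,0],
  [0.004,0,0,0],
  [0.004,0,0,0],
  [0.004,0,0,0],
  [0,0,0,0],
])

```text
clock: 7.42
position: [0.4643, 0.2497, 0.0821]
ee_rot: [-0.0, 0.988, 0.154, 0.001]
contact_force: [-0.1, 0.3, -1.3]
width: 0.0257
gripper_force: 40.1
```

>>> steer_hand([
  [0.003,0,0,0],
  [0.003,0,0,0],
  [0.003,0,0,0],
  [0,0,0,0],
  [0,0,0,0],
])

```text
clock: 7.83
position: [0.4718, 0.2519, 0.0819]
ee_rot: [0.0, 0.988, 0.154, 0.0]
contact_force: [0.3, -1.0, -2.7]
width: 0.0253
gripper_force: 40.1
```

>>> steer_hand([
  [0.003,0,0,0],
  [0.003,0,0,0],
  [0,0,0,0],
  [0,0,0,0],
])

```text
clock: 8.17
position: [0.4774, 0.2538, 0.0819]
ee_rot: [0.0, 0.988, 0.154, 0.0]
contact_force: [1.0, -1.7, -1.5]
width: 0.0254
gripper_force: 40.0
```

>>> steer_hand([
  [0.003,0,0,0],
  [0.003,0,0,0],
  [0.003,0,0,0],
  [0,0,0,0],
  [0,0,0,0],
])

```text
clock: 8.58
position: [0.4867, 0.2568, 0.082]
ee_rot: [-0.0, 0.988, 0.154, 0.001]
contact_force: [1.5, -1.0, -2.4]
width: 0.0254
gripper_force: 40.0
```

>>> steer_hand([
  [0.005,0,0,0],
  [0.005,0,0,0],
  [0.005,0,0,0],
  [0,0,0,0],
  [0,0,0,0],
])

```text
clock: 9.0
position: [0.5016, 0.2616, 0.0821]
ee_rot: [-0.0, 0.988, 0.154, 0.001]
contact_force: [2.7, -1.0, -2.9]
width: 0.0249
gripper_force: 39.9
```

>>> steer_hand([
  [0.005,0,0,0],
  [0.005,0,0,0],
  [0.005,0,0,0],
  [0,0,0,0],
  [0,0,0,0],
])

```text
clock: 9.42
position: [0.5156, 0.266, 0.082]
ee_rot: [-0.0, 0.988, 0.154, 0.001]
contact_force: [2.1, -2.1, -2.9]
width: 0.0253
gripper_force: 39.9
```

>>> steer_hand([
  [0.005,0,0,0],
  [0.005,0,0,0],
  [0.005,0,0,0],
  [0,0,0,0],
  [0,0,0,0],
])

```text
clock: 9.83
position: [0.5299, 0.2706, 0.082]
ee_rot: [-0.0, 0.988, 0.154, 0.001]
contact_force: [1.9, -1.9, -3.9]
width: 0.0252
gripper_force: 39.9
```

```bash
python3 - <<'E'
from m import *
for n in("scene","side"):
    I,K,T=cam(n);cv2.imwrite(f"pics/{n}3.png",I[:,:,::-1])
t=tool();print(t[:3,3],np.arctan2(t[1,0],t[0,0]))
a=cv2.imread("pics/scene3.png")[185:260,230:320];b=cv2.imread("pics/side3.png")[185:260,235:325]
cv2.imwrite("pics/z3.png",np.hstack([cv2.resize(x,(396,330),interpolation=cv2.INTER_CUBIC) for x in(a,b)]))
E
```

```text
[0.5298 0.2706 0.0821] 0.30967894950898944
```

View pics/z3.png

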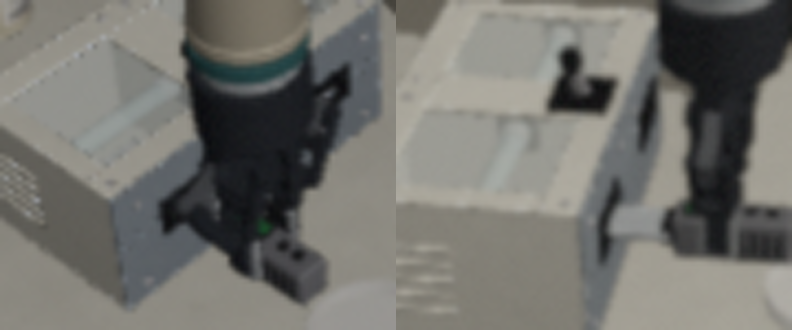

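The blade is in the left slot, seen in the side crop entering at about (612,222), and the force is low. I'll use the wrist camera to find the front edge precisely.

```bash
python3 - <<'E'
from m import *
I,K,T=cam("wrist");cv2.imwrite("pics/w3.png",I[:,:,::-1]);t=tool()
for x in(.07,.075,.08,.085):print(x,proj(K,T,(t@[x,0,t[2,3]-.116,1])[:3]))
E
```

```text
0.07 [321.7637 127.7136]
0.075 [321.7881 109.0038]
0.08 [321.8133  89.6224]
0.085 [321.8395  69.5324]
```

View pics/w3.png

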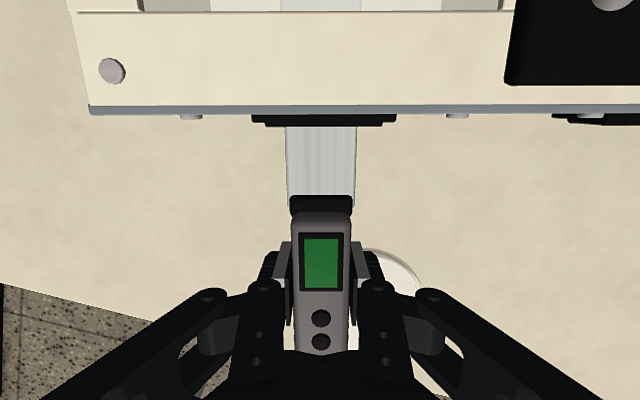

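The wrist view shows the front face edge at row 114 and the blade centred at column 321 in the bezel (251–397, centre 324). The face is therefore at tool x = 0.0737, the sensor depth is about 56 mm, and 12 to 13 mm remain.

>>> steer_hand([
  [0.004,0.0005,0,0],
  [0.004,0,0,0],
  [0.0048,0,0,0],
  [0,0,0,0],
  [0,0,0,0],
])

```text
clock: 10.4
position: [0.5418, 0.2743, 0.0821]
ee_rot: [-0.0, 0.988, 0.154, 0.001]
contact_force: [0.6, -0.0, -2.6]
width: 0.0252
gripper_force: 40.1
```

>>> steer_hand([
  [0,0,0,0],
  [0,0,0,0],
  [0,0,0,0],
  [0,0,0,0],
])

```text
clock: 10.73
position: [0.5407, 0.2738, 0.082]
ee_rot: [-0.0, 0.988, 0.154, -0.0]
contact_force: [0.5, -0.2, -1.4]
width: 0.0251
gripper_force: 40.1
```

```bash
python3 - <<'E'
from m import *
I,K,T=cam("wrist");g=cv2.cvtColor(I,cv2.COLOR_RGB2GRAY);t=tool();i=np.linalg.inv(t);print(t[:3,3],np.arctan2(t[1,0],t[0,0]),np.arccos(-t[2,2]))
print(g[110:175,150].tolist())
for v in range(130,180,8):print(v,(i@np.append(plane(K,T,160,v,.116),1))[0])
for u in(150,420,520):print(u,np.diff(g[120:185,u].astype(int)).tolist().index(max(np.diff(g[120:185,u].astype(int))))+120)
A=cam("scene");B=cam("side");cv2.imwrite("pics/side4.png",B[0][:,:,::-1])
s=manip.get_state();print(s["clock"],s["contact_force"],s["gripper_force"])
b=B[0][160:235,240:340,::-1];a=A[0][150:260,200:340,::-1]
cv2.imwrite("pics/z4.png",np.hstack([cv2.resize(I[:,:,::-1],(420,300)),cv2.resize(b,(380,300),interpolation=cv2.INTER_CUBIC)]))
E
```

```text
[0.5407 0.2738 0.082 ] 0.3098655169987893 0.0002229854760466321
[219, 220, 219, 218, 217, 218, 218, 218, 217, 217, 217, 217, 216, 217, 217, 215, 216, 216, 215, 216, 215, 214, 215, 214, 215, 215, 216, 216, 215, 215, 216, 216, 218, 218, 217, 218, 218, 219, 218, 220, 219, 220, 224, 220, 104, 115, 138, 195, 202, 198, 198, 199, 199, 200, 200, 201, 200, 200, 199, 200, 199, 199, 200, 199, 198]
130 0.06923364491858419
138 0.06703592466723479
146 0.06480445158527015
154 0.06253844208592763
162 0.06023708813820261
170 0.05789955630617449
178 0.05552498674266626
150 156
420 156
520 132
10.8833 [ 0.2878  0.3222 -2.3066] 40.085704922676086
```

View pics/z4.png

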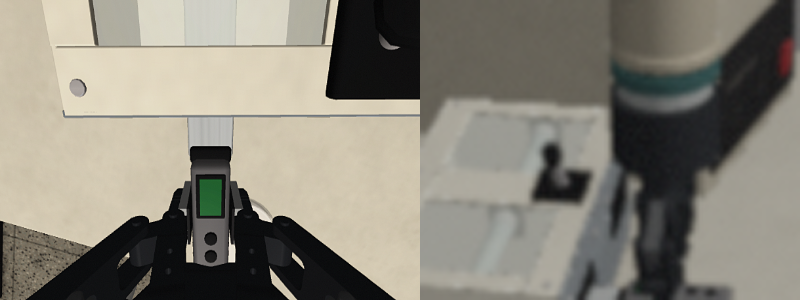

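The face edge is now at tool x = 0.0617, so the sensor depth is about 68 mm. The toggle still leans left, and the forces are under 3 N. Handing in.

```bash
python3 -c "
from rig import manip, optics;print(manip.sign_off())"
```

```text
the job is handed in; nothing more can be done
None
```

I handed the job in with the radiometer held level in the left (lit) slot, its sensor measured at about 68 mm behind the front face and 70 mm above the worktop, and forces under 3 N; sign-off returned no verdict, and I did not see the flaps directly.

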